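# Start the mixing-bay fan from the roll-top control store

## Task

Roll the slatted shutter of the control store fully open, press the round start button inside all the way down to its stop and let it spring back, then roll the shutter fully closed again and let go. Feel for the button and do not force it; leave the square stop button beside it unpressed, and leave everything else on the table where it stands.

Things in the scene. Friction and masses are not known exactly. Their poses are not given: they have to be found in the camera images.
- store: Grey steel control store fixed on the table: a half drum lying on its side, 404 mm deep (x), 384 wide (y), 235 high, with half-round cheeks at both ends (inner faces at y = +-180 mm). Origin: centre of its underside, on the table; +x to its back, -x to its front (robot's side), z up. A fixed curved hood covers its rear upper quarter, a slatted roll-top shutter its front upper quarter.
- drum_axis (a point): Middle of the drum's axis, 30 mm above the store's origin; the axis runs along the store's y. Shutter (mean radius 190 mm) and handle turn about it; the hood's outer radius is 205 mm.
- panel_mid (a point): Middle point between the two push buttons on the aluminium panel inside the store, 60 mm in front of the store's origin and 75 mm above the table. The panel slopes at 40 degrees and faces up and to the front; its outward normal is (-0.643, 0, 0.766) in the store's frame. The round and the square button sit side by side on it, 72 to 90 mm left and right of this point; which is on which side varies.
- lamp_mid (a point): Middle of a fixed white lamp tube, 18 mm thick, along the store's y over the panel, at x = -55 mm, z = 185 mm in the store's frame. It stands in the way above the buttons, so reach them with the tool leaning, along the panel's normal from the front and above, once the shutter is open.
- shutter (a joint): Angle of the roll-top shutter of aluminium slats (8 mm thick) on its circular track, rad: 0 = fully closed (lower edge low at the front), 1.22 = fully open (rolled up and back under the hood). It may start up to 0.35 open. It needs up to about 7 N at the handle and stays where it is left.
- shutter_handle (a point): Middle of the shutter's dark bar handle: round, 12 mm thick, 140 mm long, along the store's y, a post at each end, 235 mm from the drum's axis. At joint value q it is at x = -235 cos(0.436+q), z = 30 + 235 sin(0.436+q) mm in the store's frame. Can be pinched from above at any q, a finger before and a finger behind it (25 mm and more free behind), and turns between the pads.
- round_base: The start button, the ROUND one: black collar, 74 mm inside, 84 mm outside diameter, 22 mm high, fixed on the panel, with a flat round black cap in it. Origin: collar's centre at the panel's surface; axes parallel to the store's, so the button's axis runs out along (-0.643, 0, 0.766). It is pressed the opposite way.
- round_button (a joint): How far the round cap (66 mm in diameter) is pressed, m: 0 released, 0.012 fully down on its stop. How far the cap stands out differs and is not measured: at rest its face is 16 to 36 mm from the panel along the button's axis, so find it by touch. The stroke is 12 mm from there; the spring gives 2.7 N at first, 9 N at the stop, and returns it. Over 40 N breaks it.
- square_base: The stop button, the SQUARE one, to be left alone: square black collar, 79 mm outside, 22 mm high, with a flat square cap 60 mm wide, face 26 mm from the panel. Origin: collar's centre at the panel's surface; axes parallel to the store's.
- square_button (a joint): How far the square cap is pressed, m: 0 released, 0.012 fully down.
- pail: Bystander: open black pail, 160 mm in diameter, 150 mm high, beside the store. Origin: centre of its underside.
- pail_lid: Bystander: black pail lid lying flat, 170 mm in diameter, 12 mm high. Origin: centre of its underside.
- tape_roll: Bystander: black roll of tape lying flat, 110 mm in diameter, 48 mm high. Origin: centre of its underside.
- spray_can: Bystander: black spray can, 66 mm in diameter, 195 mm high, standing. Origin: centre of its underside.
- wrench: Bystander: steel open-end wrench, 190 mm long, lying flat in front of the store. Origin: on its underside near its middle.
- jar: Bystander: jar 70 mm in diameter, 90 mm high, standing. Origin: centre of its underside.

How it is judged:
By the outcome, as a careful person would: the job done as asked, in the order asked, and still so for the second after the job is handed in, with the robot touching nothing.
It also fails if it takes over 67 s, if anything falls off the work surface, if the arm or the gripper's body presses on something with over 40 N, if the wrist force passes 120 N, or if a joint passes its speed limit or range.

## Robot

A 6-joint arm with a two-finger parallel gripper is mounted at the origin on the work surface. World frame = base frame: x ahead of the robot, y to its left, z up, the work surface at z = 0. Lengths are in m, angles in rad, forces in N, time in s.
With the tool pointing down it reaches from about 0.35 to 0.775 m from the base axis. Payload 7.3 kg.
Tool frame: the origin (TCP) lies on the centre line of the jaws, within the pads' length; the fingertips stand 11 mm ahead of it and the grasp point (between the pads) lies 8 mm behind it; y points along the fingers, z is the direction in which the jaws open and shut, and the axes are right-handed (so a half turn about y gives the same grasp; the last joint's range is limited). The gripper opens to 92 mm and grips with 3 to 60 N. Pads are 19 mm wide; open, the fingers measure 130 mm over their backs; the gripper's body (75 mm by 190 mm) begins 47 mm behind the grasp point.
Start: joints at [1.122, 0.342, 1.524, -0, 1.275, -0.146], TCP at [0.157, 0.501, 0.238] pointing down, gripper open.
Joint ranges: [-2.53, 2.53], [-0.77, 2.02], [0.04, 2.7], [-1, 4.14], [0.28, 2.66], [-3.11, 3.11]. Speed limits (rad/s): [2.57, 2.57, 3.14, 3.14, 3.14, 3.14].

## Interface

Orientations are given as [roll, pitch, yaw] about the fixed x, y, z axes, in that order (R = Rz(yaw) Ry(pitch) Rx(roll)).
In Python, from cell import robot, cams gives the robot as it stands.
- The arm moves only by the tool apply_moves, never from a script. Its argument "plan" is a list of rows, each a list of 7 numbers: the shift along the tool's x, y, z in m, then the turn, a rotation vector about the tool's x, y, z in degrees, then the gripper command: -1 is fully open, 1 is shut, values between are in proportion. A call has exactly 5 rows; each row is the pose to reach, as a shift and turn from the pose commanded when the call began, along the tool's axes at that moment; what a row does not reach only later rows make up. A row lasts 1/8 s, in which the tool goes at most 62.5 mm and 10.7 degrees, less where a joint would pass 70% of its speed; a pose out of reach is approached as far as the arm can. A call with a gripper value outside its range is refused whole. The fingers move at their own pace and stop on an object; "squeeze" is the grip in N (left out, the last holds). Time passes only in rows, so rows that repeat a pose let the fingers close, or fill a call up. It gives the time, the measured TCP pose, the force and the opening at its end, in the units of the state.
- robot.observe(): the state, without advancing time (a new reading comes with each control period).
- cams.read_camera(name): name is "side" or "top" or "wrist"; returns the picture (480x640x3 uint8, blue, green, red); there is no depth.
- cams.calibration(name): a dict with "fx", "fy", "cx", "cy" (pixels), "extrinsics" (4x4, takes a point from world to camera coordinates); the wrist camera has in their place "T_tool_cam" (4x4, takes a point from camera to tool coordinates, whose origin is the TCP and whose axes are the tool frame's). Camera axes: x right, y up, looking along -z (the intrinsics and any distortion apply to the point x, -y, -z); pixel columns grow to the right and rows downward; lengths in m; the calibration is good to about 2 mm. A picture is of the moment at which its call begins: read the wrist's pose just before it. calibration takes no time and is no camera call.
- robot.hand_in(): hands the job in, once; it reports no verdict.
The state is a dict: "time": time; "qpos": joint angles; "qvel": joint speeds; "joint_efforts": joint torques, N m; "tool_pos": TCP position; "tool_rot": TCP orientation; "contact_force": force on the tool from outside, world axes, zero at the start; "torque": the same for the moment, N m; "opening": finger opening in m.
Only numpy, scipy, OpenCV 4.12 (cv2) and the standard library are available. Lean on these libraries where they do the work, as an engineer would, in place of code of your own. Each camera call takes 0.05 s, during which the arm holds its last target. There are 200 camera calls.

## Working session

There is one attempt and no reset: what is moved stays moved. The work goes in short steps, Python scripts to look and compute and a tool call to move; the robot and the scene stay as the last step left them, time stands still between calls to the robot, and variables do not carry over. Pictures are saved under pics/ and viewed, about 8 in all and at most 12, crops included, and the job is handed in when it is done.

Besides the shell and the picture viewer there is one more tool, called after "Emit:" as a command line: name --pt "numbers of a row" for each row, then --argument value for the rest. apply_moves: Moves the arm, as the interface text tells. Its arguments: {"type":"object","properties":{"plan":{"type":"array","items":{"type":"array","items":{"type":"number"}}},"squeeze":{"type":"number"}},"required":["plan"]}

```bash
mkdir -p pics; ls; python3 - <<'E'
from cell import robot,cams
import cv2,numpy as np
o=robot.observe();print({k:np.round(v,3).tolist() for k,v in o.items()})
for n in("top","side"):
    cv2.imwrite(f"pics/{n}0.png",cams.read_camera(n))
for n in("top","side","wrist"):
    c=cams.calibration(n);print(n,{k:np.round(v,4).tolist() for k,v in c.items()})
E
```

```text
pics
{'time': 0.0, 'qpos': [1.122, 0.343, 1.525, -0.0, 1.275, -0.146], 'qvel': [0.001, -0.0, 0.001, -0.002, 0.001, -0.0], 'joint_efforts': [0.001, -43.124, -24.422, 0.072, 0.056, -0.0], 'tool_pos': [0.156, 0.501, 0.237], 'tool_rot': [-1.572, 0.0, -0.303], 'contact_force': [-0.244, 0.081, -0.466], 'torque': [-0.013, 0.011, 0.035], 'opening': 0.092}
top {'fx': 473.4727, 'fy': 473.4727, 'cx': 322.1285, 'cy': 245.9359, 'extrinsics': [[0.0183, -0.9996, -0.0207, 0.0254], [0.9872, 0.0148, 0.1586, -0.5316], [-0.1583, -0.0233, 0.9871, -1.2501], [0.0, 0.0, 0.0, 1.0]]}
side {'fx': 606.1552, 'fy': 606.1552, 'cx': 325.1005, 'cy': 237.4684, 'extrinsics': [[0.9821, -0.1881, 0.0074, -0.5281], [0.1757, 0.9302, 0.3223, -0.166], [-0.0675, -0.3152, 0.9466, -1.6895], [0.0, 0.0, 0.0, 1.0]]}
wrist {'fx': 361.4929, 'fy': 361.4929, 'cx': 314.3028, 'cy': 248.309, 'T_tool_cam': [[0.0017, -0.9687, -0.2482, -0.0668], [0.0007, 0.2482, -0.9687, -0.1465], [1.0, 0.0014, 0.0011, 0.0017], [0.0, 0.0, 0.0, 1.0]]}
```

View pics/top0.png

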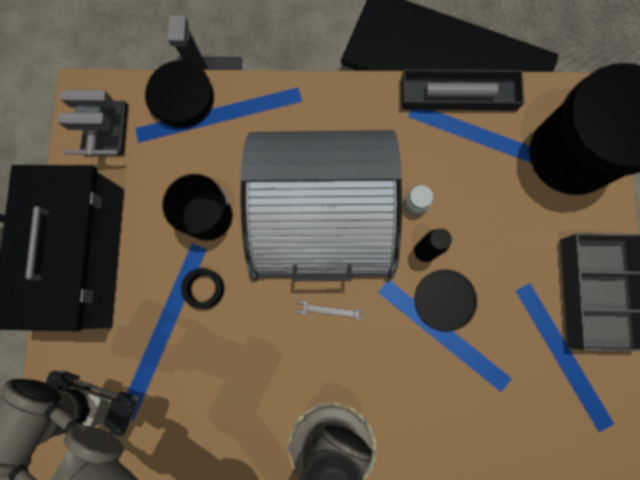

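View pics/side0.png

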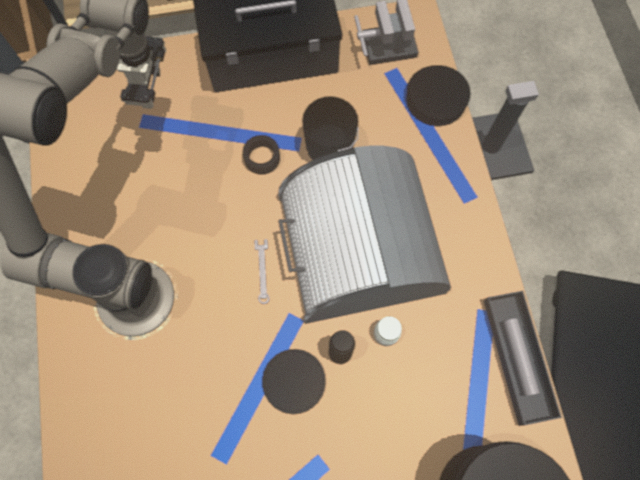

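Top view: store at cols 244–401, rows 131–280, handle bar near (322,290), shutter nearly closed. Side view: store around (365,232), handle bar near (293,247). The pail is on its left (+y), the jar and can on its right. I'll enlarge to pick points.

```bash
python3 - <<'E'
import cv2,numpy as np
a=cv2.imread("pics/top0.png")[120:300,235:410];b=cv2.imread("pics/side0.png")[140:325,270:455]
def up(i,x0,y0):
    j=cv2.resize(i,None,fx=3.2,fy=3.2,interpolation=cv2.INTER_CUBIC)
    j=cv2.convertScaleAbs(j,alpha=1.5)
    for u in range(0,i.shape[1],20):
        cv2.putText(j,str(x0+u),(int(u*3.2),10),0,.35,(0,255,255),1);cv2.line(j,(int(u*3.2),12),(int(u*3.2),18),(0,255,255),1)
    for v in range(0,i.shape[0],20):
        cv2.putText(j,str(y0+v),(0,int(v*3.2)),0,.35,(0,255,0),1)
    return j
cv2.imwrite("pics/topc.png",up(a,235,120));cv2.imwrite("pics/sidec.png",up(b,270,140))
E
```

```text
(no output)
```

View pics/topc.png

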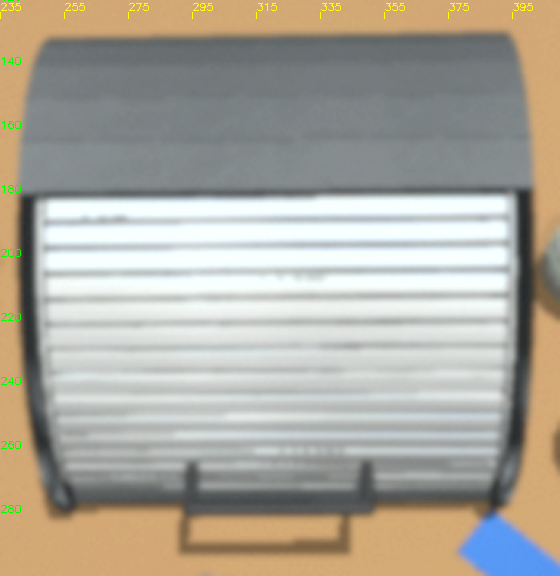

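View pics/sidec.png

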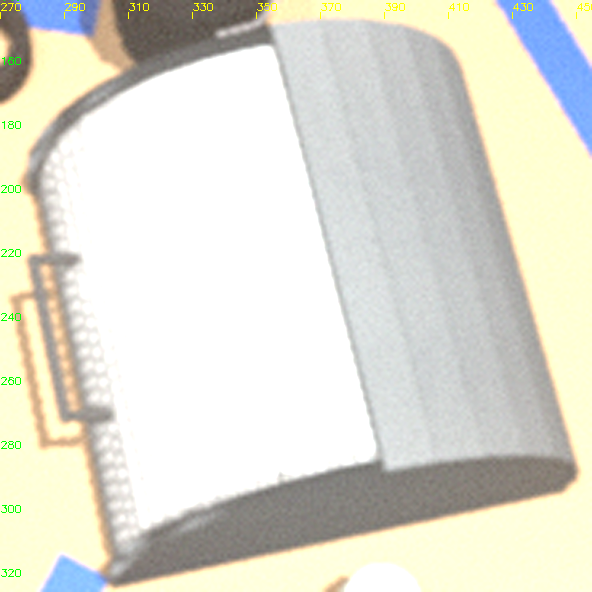

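Top crop: bar ends at (293.4,277.5) and (351.3,277.5), hood front corners at (242.5,179.4) and (400.6,179.4). Side crop: bar ends at (281,220.6) and (290.6,270), hood front corners at (354.4,147.8) and (390.3,287), near base corner at (304,322).

```bash
cat > h.py <<'E'
import numpy as np
from cell import robot,cams
from scipy.spatial.transform import Rotation as R
def proj(n,P):
    c=cams.calibration(n);E=np.array(c["extrinsics"]);p=np.atleast_2d(P)@E[:3,:3].T+E[:3,3]
    return np.c_[c["fx"]*p[:,0]/-p[:,2]+c["cx"],c["fy"]*-p[:,1]/-p[:,2]+c["cy"]]
def T(s,P):
    return np.atleast_2d(P)@R.from_euler('z',s[2]).as_matrix().T+[s[0],s[1],0]
def hand(q): return [-.235*np.cos(.436+q),0,.03+.235*np.sin(.436+q)]
E
python3 - <<'E'
from h import *
from scipy.optimize import least_squares
def model(v):
    h=np.array(hand(v[3]));a=v[4]
    hb=T(v,[h+[0,.07,0],h-[0,.07,0]])
    hc=T(v,[[.205*np.sin(a),.192,.03+.205*np.cos(a)],[.205*np.sin(a),-.192,.03+.205*np.cos(a)]])
    return np.r_[proj("top",np.r_[hb,hc]),proj("side",np.r_[hb,hc,T(v,[-.202,-.192,0])])]
obs=np.array([[293.4,277.5],[351.3,277.5],[242.5,179.4],[400.6,179.4],[281,220.6],[290.6,270],[354.4,147.8],[390.3,287],[304,322]])
r=least_squares(lambda v:(model(v)-obs).ravel(),[.5,0,0,.1,0],loss='soft_l1')
print(r.x);print(np.round(model(r.x)-obs,1))
s=r.x;print(T(s,hand(s[3])),T(s,hand(1.22)),T(s,[-.06,0,.075]))
E
```

```text
[0.64797626 0.03392191 0.01661922 0.0116853  0.06321391]
[[ 1.   0.1]
 [-1.2  0.1]
 [-1.5  0.1]
 [ 2.1 -0.7]
 [-0.2 -0.4]
 [-0.1 -0.5]
 [ 0.2 -0.5]
 [-0.7  0.4]
 [ 0.5  1.6]]
[[0.43616441 0.03040143 0.13172683]] [[0.66797214 0.03425425 0.26414751]] [[0.58798455 0.0329248  0.075     ]]
```

```bash
cat >> h.py <<'E'
S=[.648,.0339,.0166]
def Rd(psi,tilt=0): # tool down at yaw psi, leaning 'tilt' forward (store x)
    return R.from_euler('z',S[2])*R.from_euler('y',-tilt)*R.from_euler('z',psi)*R.from_euler('x',-np.pi/2)
def row(pos,Rt,base=None):
    o=robot.observe();p,r=(np.array(o["tool_pos"]),R.from_euler('xyz',o["tool_rot"])) if base is None else base
    d=r.inv().apply(np.array(pos)-p);w=(r.inv()*Rt).as_rotvec(degrees=True)
    return np.round(d,4).tolist()+np.round(w,1).tolist()
def st():
    o=robot.observe();print("t",round(o["time"],2),"p",np.round(o["tool_pos"],4),"rot",np.round(o["tool_rot"],3),"F",np.round(o["contact_force"],1),"op",round(o["opening"],4),"q",np.round(o["qpos"],2))
E
python3 - <<'E'
from h import *
print(row([.43,.03,.30],Rd(-np.pi/2)))
E
```

```text
[0.4016, -0.0625, -0.3679, 0.1, 71.7, 0.0]
```

Emit:
apply_moves --pt "0.4016 -0.0625 -0.3679 0 71.7 0 0.26" --pt "0.4016 -0.0625 -0.3679 0 71.7 0 0.26" --pt "0.4016 -0.0625 -0.3679 0 71.7 0 0.26" --pt "0.4016 -0.0625 -0.3679 0 71.7 0 0.26" --pt "0.4016 -0.0625 -0.3679 0 71.7 0 0.26"

```text
time: 0.72
tool_pos: [0.313, 0.2309, 0.2735]
tool_rot: [-1.571, 0.0, -1.246]
contact_force: [1.0, 0.5, 0.2]
opening: 0.0464
```

```bash
python3 - <<'E'
from h import *
st();print(row([.43,.03,.25],Rd(-np.pi/2)))
E
```

```text
t 0.72 p [0.313  0.2309 0.2735] rot [-1.571  0.    -1.246] F [1.  0.5 0.2] op 0.0464 q [0.44 0.06 1.79 0.   1.3  0.11]
[0.2278, 0.0235, 0.0468, -0.0, 17.7, -0.0]
```

Emit:
apply_moves --pt "0.2278 0.0235 0.0468 0 17.7 0 0.26" --pt "0.2278 0.0235 0.0468 0 17.7 0 0.26" --pt "0.2278 0.0235 0.0468 0 17.7 0 0.26" --pt "0.2278 0.0235 0.0468 0 17.7 0 0.26" --pt "0.2278 0.0235 0.0468 0 17.7 0 0.26"

```text
time: 1.35
tool_pos: [0.4315, 0.03, 0.249]
tool_rot: [-1.572, -0.0, -1.554]
contact_force: [-0.2, -0.0, 0.1]
opening: 0.0341
```

```bash
python3 - <<'E'
from h import *
import cv2
st();print(row([.431,.03,.135],Rd(-np.pi/2)))
o=robot.observe();r=R.from_euler('xyz',o["tool_rot"]).as_matrix();p=np.array(o["tool_pos"])
I=cams.read_camera("wrist");c=cams.calibration("wrist");Tc=np.array(c["T_tool_cam"])
def pw(P):
    x=(np.atleast_2d(P)-p)@r;x=(x-Tc[:3,3])@Tc[:3,:3]
    return np.c_[c["fx"]*x[:,0]/-x[:,2]+c["cx"],c["fy"]*x[:,1]/x[:,2]+c["cy"]]
h=np.array(hand(.012));
for u in pw(T(S,[h+[0,.07,0],h-[0,.07,0],[-.202,.192,0],[-.202,-.192,0]])):print(u);cv2.drawMarker(I,tuple(int(k) for k in u.round()),(0,0,255),0,12,1)
cv2.imwrite("pics/w1.png",I)
E
```

```text
t 1.35 p [0.4315 0.03   0.249 ] rot [-1.572 -0.    -1.554] F [-0.2 -0.   0.1] op 0.0341 q [-0.11  0.16  1.74 -0.    1.24 -0.12]
[-0.0, 0.114, -0.0003, 0.1, 0.0, 0.0]
[321.17995807 152.24524413]
[320.56743804 332.98767238]
[329.52978425  23.62516938]
[326.65573371 371.92065653]
```

View pics/w1.png

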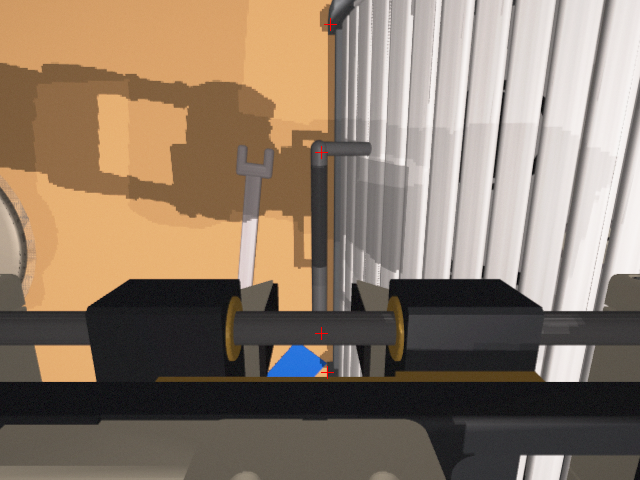

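The wrist picture shows the bar at column 319, rows 145–300. The projected marks sit on it (321,152) and on the far base corner (330,24), so the pose is good to a few mm. Now down and pinch.

Emit:
apply_moves --pt "0 0.05 0 0 0 0 0.26" --pt "0 0.09 0 0 0 0 0.26" --pt "0 0.114 0 0 0 0 0.26" --pt "0 0.114 0.004 0 0 0 0.26" --pt "0 0.114 0.004 0 0 0 0.26" --squeeze 25

```text
time: 2.02
tool_pos: [0.4355, 0.0331, 0.1369]
tool_rot: [-1.569, -0.0, -1.548]
contact_force: [-1.2, -0.6, 0.1]
opening: 0.0337
```

Emit:
apply_moves --pt "0 0 0 0 0 0 1" --pt "0 0 0 0 0 0 1" --pt "0 0 0 0 0 0 1" --pt "0 0 0 0 0 0 1" --pt "0 0 0 0 0 0 1" --squeeze 25

```text
time: 2.65
tool_pos: [0.4346, 0.0325, 0.1359]
tool_rot: [-1.571, 0.0, -1.549]
contact_force: [-0.7, 0.7, 2.2]
opening: 0.0113
```

```bash
python3 - <<'E'
from h import *
st()
o=robot.observe();p=np.array(o["tool_pos"])
# arc rows: from current angle est about drum axis
ax=T(S,[0,0,.03])[0]
d=p-ax;print("r",np.hypot(d[0],d[2]),"ang-.436",np.arctan2(d[2],-d[0])-.436)
for k in np.linspace(.012,1.24,21)[1:]:
    D=T(S,hand(k))[0]-T(S,hand(.012))[0]; print(round(k,3),row(p+D,Rd(-np.pi/2)))
E
```

```text
t 2.65 p [0.4346 0.0325 0.1359] rot [-1.571  0.    -1.549] F [-0.7  0.7  2.2] op 0.0113 q [-0.1   0.3   1.9   0.    0.93 -0.12]
r 0.23819724400545286 ang-.436 0.024823557925849282
0.073 [0.0, -0.0128, 0.0066, 0.0, 0.3, -0.0]
0.135 [0.0001, -0.0252, 0.0141, 0.0, 0.3, -0.0]
0.196 [0.0001, -0.0371, 0.0222, 0.0, 0.3, -0.0]
0.258 [0.0001, -0.0484, 0.0311, 0.0, 0.3, -0.0]
0.319 [0.0002, -0.0592, 0.0407, 0.0, 0.3, -0.0]
0.38 [0.0002, -0.0694, 0.0509, 0.0, 0.3, -0.0]
0.442 [0.0003, -0.079, 0.0617, 0.0, 0.3, -0.0]
0.503 [0.0003, -0.0879, 0.0731, 0.0, 0.3, -0.0]
0.565 [0.0004, -0.096, 0.085, 0.0, 0.3, -0.0]
0.626 [0.0005, -0.1034, 0.0973, 0.0, 0.3, -0.0]
0.687 [0.0005, -0.1101, 0.1101, 0.0, 0.3, -0.0]
0.749 [0.0006, -0.1159, 0.1233, 0.0, 0.3, -0.0]
0.81 [0.0007, -0.1209, 0.1369, 0.0, 0.3, -0.0]
0.872 [0.0007, -0.1251, 0.1507, 0.0, 0.3, -0.0]
0.933 [0.0008, -0.1284, 0.1647, 0.0, 0.3, -0.0]
0.994 [0.0009, -0.1309, 0.1789, 0.0, 0.3, -0.0]
1.056 [0.0009, -0.1325, 0.1933, 0.0, 0.3, -0.0]
1.117 [0.001, -0.1332, 0.2077, 0.0, 0.3, -0.0]
1.179 [0.0011, -0.133, 0.2221, 0.0, 0.3, -0.0]
1.24 [0.0011, -0.1319, 0.2365, 0.0, 0.3, -0.0]
```

Emit:
apply_moves --pt "0 -0.0128 0.0066 0 0 0 1" --pt "0 -0.0252 0.0141 0 0 0 1" --pt "0 -0.0371 0.0222 0 0 0 1" --pt "0 -0.0484 0.0311 0 0 0 1" --pt "0 -0.0592 0.0407 0 0 0 1"

```text
time: 3.28
tool_pos: [0.4724, 0.0334, 0.194]
tool_rot: [-1.579, 0.0, -1.549]
contact_force: [-8.2, -1.6, -0.2]
opening: 0.0109
```

```bash
cat >> h.py <<'E'
def arc(ks,k0,pc=None):
    o=robot.observe();p=np.array(o["tool_pos"]) if pc is None else np.array(pc)
    ax=T(S,[0,0,.03])[0];d=np.array(o["tool_pos"])-ax;print("r",np.hypot(d[0],d[2]),"q",np.arctan2(d[2],-d[0])-.436)
    for k in ks: print(round(k,3),row(p+T(S,hand(k))[0]-T(S,hand(k0))[0],Rd(-np.pi/2),(p,R.from_euler('xyz',o["tool_rot"]))))
E
python3 - <<'E'
from h import *
st(); arc(np.linspace(.319,1.24,16)[1:],.319)
E
```

```text
t 3.27 p [0.4724 0.0334 0.194 ] rot [-1.579  0.    -1.549] F [-8.2 -1.6 -0.2] op 0.0109 q [-0.09  0.3   1.72 -0.    1.13 -0.11]
r 0.24022913022684245 q 0.31525350204797525
0.38 [0.0, -0.0103, 0.0101, 0.5, 0.3, -0.0]
0.442 [0.0001, -0.0199, 0.0208, 0.5, 0.3, -0.0]
0.503 [0.0002, -0.0289, 0.0321, 0.5, 0.3, -0.0]
0.565 [0.0002, -0.0372, 0.044, 0.5, 0.3, -0.0]
0.626 [0.0003, -0.0447, 0.0563, 0.5, 0.3, -0.0]
0.687 [0.0003, -0.0514, 0.069, 0.5, 0.3, -0.0]
0.749 [0.0004, -0.0574, 0.0822, 0.5, 0.3, -0.0]
0.81 [0.0005, -0.0625, 0.0957, 0.5, 0.3, -0.0]
0.872 [0.0005, -0.0668, 0.1094, 0.5, 0.3, -0.0]
0.933 [0.0006, -0.0702, 0.1234, 0.5, 0.3, -0.0]
0.994 [0.0007, -0.0728, 0.1376, 0.5, 0.3, -0.0]
1.056 [0.0008, -0.0745, 0.152, 0.5, 0.3, -0.0]
1.117 [0.0008, -0.0753, 0.1664, 0.5, 0.3, -0.0]
1.179 [0.0009, -0.0753, 0.1808, 0.5, 0.3, -0.0]
1.24 [0.001, -0.0743, 0.1952, 0.5, 0.3, -0.0]
```

Emit:
apply_moves --pt "0 -0.0103 0.0101 0 0 0 1" --pt "0 -0.0199 0.0208 0 0 0 1" --pt "0 -0.0289 0.0321 0 0 0 1" --pt "0 -0.0372 0.044 0 0 0 1" --pt "0 -0.0447 0.0563 0 0 0 1"

```text
time: 3.9
tool_pos: [0.529, 0.0346, 0.2404]
tool_rot: [-1.577, -0.0, -1.549]
contact_force: [-11.3, -0.2, 7.6]
opening: 0.011
```

Emit:
apply_moves --pt "0 -0.0067 0.0127 0 0 0 1" --pt "0 -0.0127 0.0259 0 0 0 1" --pt "0 -0.0178 0.0394 0 0 0 1" --pt "0 -0.0221 0.0531 0 0 0 1" --pt "0 -0.0255 0.0671 0 0 0 1"

```text
time: 4.53
tool_pos: [0.598, 0.0361, 0.2654]
tool_rot: [-1.574, 0.0, -1.549]
contact_force: [-3.8, 0.2, 4.4]
opening: 0.0111
```

```bash
python3 - <<'E'
from h import *
st(); arc([.994,1.056,1.117,1.179,1.24],.933)
E
```

```text
t 4.53 p [0.598  0.0361 0.2654] rot [-1.574  0.    -1.549] F [-3.8  0.2  4.4] op 0.0111 q [-0.07  0.46  1.26 -0.    1.42 -0.09]
r 0.24067938008032919 q 0.9254721661503778
0.994 [0.0001, -0.0025, 0.0141, 0.2, 0.3, -0.0]
1.056 [0.0001, -0.0041, 0.0286, 0.2, 0.3, -0.0]
1.117 [0.0002, -0.0049, 0.0429, 0.2, 0.3, -0.0]
1.179 [0.0003, -0.0047, 0.0575, 0.2, 0.3, -0.0]
1.24 [0.0004, -0.0037, 0.0718, 0.2, 0.3, -0.0]
```

Emit:
apply_moves --pt "0 -0.0025 0.0141 0 0 0 1" --pt "0 -0.0041 0.0286 0 0 0 1" --pt "0 -0.0047 0.0429 0 0 0 1" --pt "0 -0.0045 0.0575 0 0 0 1" --pt "0 -0.0036 0.07 0 0 0 1"

```text
time: 5.15
tool_pos: [0.6676, 0.0375, 0.2685]
tool_rot: [-1.576, 0.0, -1.549]
contact_force: [-42.8, -1.4, 24.1]
opening: 0.0113
```

Emit:
apply_moves --pt "0 0.0005 0.003 0 0 0 1" --pt "0 0.001 0.007 0 0 0 1" --pt "0 0.001 0.007 0 0 0 1" --pt "0 0.001 0.007 0 0 0 1" --pt "0 0.001 0.007 0 0 0 1"

```text
time: 5.78
tool_pos: [0.6676, 0.0375, 0.2685]
tool_rot: [-1.591, -0.0, -1.549]
contact_force: [-36.2, -2.5, 15.8]
opening: 0.0109
```

```bash
python3 - <<'E'
from h import *
st(); arc([],1)
E
```

```text
t 5.78 p [0.6676 0.0375 0.2685] rot [-1.591 -0.    -1.549] F [-36.2  -2.5  15.8] op 0.0109 q [-0.06  0.62  0.99 -0.    1.55 -0.08]
r 0.2392926143276747 q 1.2167358703238307
```

At the stop (force 36 N, no further motion, q≈1.22). Relax, release, and lift.

Emit:
apply_moves --pt "0 -0.001 -0.006 0 0 0 1" --pt "0 -0.001 -0.008 0 0 0 0.3" --pt "0 -0.001 -0.008 0 0 0 0.3" --pt "0 -0.02 -0.008 0 0 0 0.3" --pt "0 -0.07 -0.008 0 0 0 0.3"

```text
time: 6.4
tool_pos: [0.6674, 0.0375, 0.3353]
tool_rot: [-1.577, 0.001, -1.549]
contact_force: [-0.3, -0.4, -0.2]
opening: 0.0321
```

```bash
python3 - <<'E'
from h import *
import cv2
st()
I=cams.read_camera("side")
J=cams.read_camera("top")
q=1.22;h=np.array(hand(q));P=T(S,[h+[0,.07,0],h-[0,.07,0],[-.06,.08,.075],[-.06,-.08,.075]])
for n,X in(("side",I),("top",J)):
    for u in proj(n,P):cv2.circle(X,tuple(int(k) for k in u.round()),1,(0,0,255),-1)
a=cv2.resize(I[140:330,270:460],(400,400),interpolation=cv2.INTER_CUBIC);b=cv2.resize(J[120:310,230:420],(400,400),interpolation=cv2.INTER_CUBIC)
cv2.imwrite("pics/o1.png",cv2.convertScaleAbs(np.hstack([a,b]),alpha=1.5))
E
```

```text
t 6.4 p [0.6674 0.0375 0.3353] rot [-1.577e+00  1.000e-03 -1.549e+00] F [-0.3 -0.4 -0.2] op 0.0321 q [-0.06  0.59  0.85  0.    1.7  -0.08]
```

View pics/o1.png

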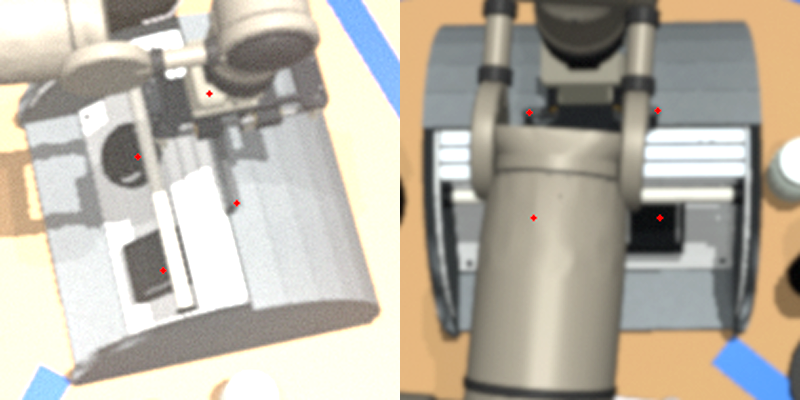

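Side (left half): round button at crop (131,155), which is full px (332,214), on the +y side. The square one is near (155,268), on the −y side. Shutter open, handle at the marks.

```bash
python3 - <<'E'
from h import *
n=np.array([-.643,0,.766])
for y in(.072,.08,.09):
    for t in(.015,.022,.03):
        u=proj("side",T(S,np.array([-.06,y,.075])+n*t))[0];print(y,t,np.round((u-[270,140])*400/190,1))
st()
y=.080
c=np.array([-.06,y-.008,.075])
for t in(.16,.06): print(t,T(S,c+n*(t+.011)),row(T(S,c+n*(t+.011))[0],Rd(0,np.radians(40))))
print(Rd(0,np.radians(40)).as_matrix())
E
```

```text
0.072 0.015 [131.  159.1]
0.072 0.022 [127.7 158.2]
0.072 0.03 [123.9 157.3]
0.08 0.015 [129.7 153.5]
0.08 0.022 [126.4 152.7]
0.08 0.03 [122.6 151.7]
0.09 0.015 [128.1 146.6]
0.09 0.022 [124.8 145.7]
0.09 0.03 [121.1 144.8]
t 6.5 p [0.6697 0.0375 0.3439] rot [-1.560e+00 -1.000e-03 -1.549e+00] F [-0.  -0.6  0.6] op 0.032 q [-0.06  0.59  0.84  0.    1.7  -0.08]
0.16 [[0.47687527 0.10306899 0.205986  ]] [-0.0699, 0.1357, -0.1929, 30.7, -85.8, -30.8]
0.06 [[0.54116641 0.10413632 0.129386  ]] [-0.0696, 0.213, -0.1295, 30.7, -85.8, -30.8]
[[ 7.65938900e-01  6.42699048e-01 -1.65992376e-02]
 [ 1.27157537e-02  1.06697843e-02  9.99862223e-01]
 [ 6.42787610e-01 -7.66044443e-01  5.55111512e-17]]
```

```bash
python3 - <<'E'
from h import *
print(row([.44,.10,.36],Rd(0,np.radians(40))))
E
```

```text
[-0.0675, -0.0187, -0.2281, 30.7, -85.8, -30.8]
```

Emit:
apply_moves --pt "-0.02 -0.03 -0.05 0 0 0 0.3" --pt "-0.0675 -0.02 -0.228 30.7 -85.8 -30.8 1" --pt "-0.0675 -0.02 -0.228 30.7 -85.8 -30.8 1" --pt "-0.0675 -0.02 -0.228 30.7 -85.8 -30.8 1" --pt "-0.0675 -0.02 -0.228 30.7 -85.8 -30.8 1"

```text
time: 7.12
tool_pos: [0.4352, 0.101, 0.3578]
tool_rot: [-1.422, -0.302, -0.889]
contact_force: [-0.2, -1.3, 1.0]
opening: 0.0012
```

```bash
python3 - <<'E'
from h import *
st();print(row([.44,.10,.33],Rd(0,np.radians(40))))
E
```

```text
t 7.12 p [0.4352 0.101  0.3578] rot [-1.422 -0.302 -0.889] F [-0.2 -1.3  1. ] op 0.0012 q [ 0.19 -0.02  1.68 -0.2   1.21 -0.47]
[-0.0046, 0.0279, -0.0011, 17.0, -47.0, -17.6]
```

Emit:
apply_moves --pt "-0.0046 0.0279 -0.0011 17 -47 -17.6 1" --pt "-0.0046 0.0279 -0.0011 17 -47 -17.6 1" --pt "-0.0046 0.0279 -0.0011 17 -47 -17.6 1" --pt "-0.0046 0.0279 -0.0011 17 -47 -17.6 1" --pt "-0.0046 0.0279 -0.0011 17 -47 -17.6 1"

```text
time: 7.75
tool_pos: [0.443, 0.0994, 0.3298]
tool_rot: [-1.569, -0.695, 0.006]
contact_force: [-0.1, 0.5, 0.7]
opening: 0.0006
```

```bash
python3 - <<'E'
from h import *
st();n=np.array([-.643,0,.766]);print(row(T(S,np.array([-.06,.07,.075])+n*.25)[0],Rd(0,np.radians(40))))
E
```

```text
t 7.75 p [0.443  0.0994 0.3298] rot [-1.569 -0.695  0.006] F [-0.1  0.5  0.7] op 0.0006 q [ 0.08 -0.19  2.06 -0.09  0.59 -1.44]
[-0.0535, 0.0378, 0.0008, 0.3, -0.5, -0.2]
```

Emit:
apply_moves --pt "-0.027 0.019 0.001 0.3 -0.5 -0.2 1" --pt "-0.0535 0.038 0.001 0.3 -0.5 -0.2 1" --pt "-0.0535 0.038 0.001 0.3 -0.5 -0.2 1" --pt "-0.0535 0.038 0.001 0.3 -0.5 -0.2 1" --pt "-0.0535 0.038 0.001 0.3 -0.5 -0.2 1"

```text
time: 8.38
tool_pos: [0.4273, 0.1005, 0.2681]
tool_rot: [-1.567, -0.699, 0.01]
contact_force: [-0.2, 0.4, -0.8]
opening: 0.0007
```

```bash
cat >> h.py <<'E'
def pw(P,o):
    r=R.from_euler('xyz',o["tool_rot"]).as_matrix();p=np.array(o["tool_pos"]);c=cams.calibration("wrist");Tc=np.array(c["T_tool_cam"])
    x=(np.atleast_2d(P)-p)@r;x=(x-Tc[:3,3])@Tc[:3,:3]
    return np.c_[c["fx"]*x[:,0]/-x[:,2]+c["cx"],c["fy"]*x[:,1]/x[:,2]+c["cy"]]
E
python3 - <<'E'
from h import *
import cv2
st();o=robot.observe();I=cams.read_camera("wrist")
n=np.array([-.643,0,.766])
a=np.linspace(0,2*np.pi,24,endpoint=False);e=np.array([.766,0,.643])
for y,col in((.078,(0,0,255)),(-.078,(0,255,0))):
    C=np.array([-.06,y,.075])+n*.022
    P=[C]+[C+.042*(np.cos(t)*e+np.sin(t)*np.array([0,1,0])) for t in a]
    uv=pw(T(S,P),o);print(uv[0])
    for u in uv: cv2.circle(I,tuple(int(k) for k in u.round()),1,col,-1)
cv2.imwrite("pics/w2.png",cv2.convertScaleAbs(I,alpha=1.6,beta=20))
E
```

```text
t 8.38 p [0.4273 0.1005 0.2681] rot [-1.567 -0.699  0.01 ] F [-0.2  0.4 -0.8] op 0.0007 q [ 0.09 -0.15  2.21 -0.13  0.38 -1.39]
[320.88097281 219.23686167]
[172.35974077 220.09721992]
```

View pics/w2.png

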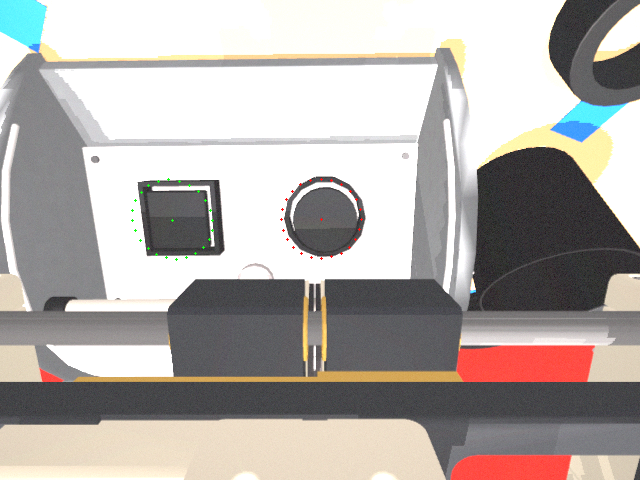

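The picture shows the round collar centred at (325,217), so y≈+82 mm in the store, and the square one at (180,217). I'll aim at y=75 mm so the wide gripper body stays clear of the cheek, since the cap has room for it.

```bash
python3 - <<'E'
from h import *
n=np.array([-.643,0,.766]);print(row(T(S,np.array([-.06,.075,.075])+n*.061)[0],Rd(0,np.radians(40))))
E
```

```text
[-0.0018, 0.1894, 0.005, 0.1, -0.3, 0.0]
```

Emit:
apply_moves --pt "-0.002 0.04 0.005 0 -0.3 0 1" --pt "-0.002 0.085 0.005 0 -0.3 0 1" --pt "-0.002 0.13 0.005 0 -0.3 0 1" --pt "-0.002 0.165 0.005 0 -0.3 0 1" --pt "-0.002 0.187 0.005 0 -0.3 0 1"

```text
time: 9.05
tool_pos: [0.5536, 0.1328, 0.1788]
tool_rot: [-1.62, -0.627, 0.014]
contact_force: [0.9, -0.7, 0.1]
opening: 0.0001
```

```bash
cat >> h.py <<'E'
nn=np.array([-.643,0,.766])
def bt():
    o=robot.observe();W=R.from_euler('z',S[2]);l=W.inv().apply(np.array(o["tool_pos"])-[S[0],S[1],0])
    d=l-[-.06,0,.075];print("tip t %.4f y %.4f e %.4f"%(d@nn-.011,l[1],d@[.766,0,.643]),"Fn %.2f"%(W.inv().apply(o["contact_force"])@nn),"F",np.round(o["contact_force"],1),"M",np.round(o["torque"],2),"time",round(o["time"],2))
E
python3 - <<'E'
from h import *
st();bt()
E
```

```text
t 9.05 p [0.5536 0.1328 0.1788] rot [-1.62  -0.627  0.014] F [ 0.9 -0.7  0.1] op 0.0001 q [ 0.18  0.27  2.01 -0.54  0.28 -0.91]
tip t 0.0896 y 0.1004 e 0.0417 Fn -0.50 F [ 0.9 -0.7  0.1] M [ 0.04  0.43 -0.02] time 9.05
```

The wrist ran into joint 5's lower limit (0.28) and the pose veered, touching nothing. I'll fit the arm's geometry from the logged samples to choose a feasible lean.

```bash
cat > kin.py <<'E'
from h import *
from scipy.optimize import least_squares
D=np.array([[.343,1.525,1.275,.156,.501,.237],[.06,1.79,1.30,.313,.2309,.2735],[.16,1.74,1.24,.4315,.03,.249],[.30,1.90,.93,.4346,.0325,.1359],[.30,1.72,1.13,.4724,.0334,.194],[.46,1.26,1.42,.598,.0361,.2654],[.62,.99,1.55,.6676,.0375,.2685],[.59,.85,1.70,.6674,.0375,.3353],[-.15,2.21,.38,.4273,.1005,.2681]])
def fk(v,a,b,c):
    s=np.sin;k=np.cos
    return v[0]+v[1]*s(a)+v[2]*s(a+b)+v[3]*s(a+b+c)+v[5]*k(a+b),v[4]+v[1]*k(a)+v[2]*k(a+b)+v[3]*k(a+b+c)-v[5]*s(a+b)
def res(v):
    r,z=fk(v,*D[:,:3].T);return np.r_[r-np.sqrt(D[:,3]**2+D[:,4]**2-.077**2),z-D[:,5],.01*v[5]]
K=least_squares(res,[0,.35,.35,.2,.3,0]).x
if __name__=="__main__":
    print(K.round(3),abs(res(K)).max())
    for lean in(40,36,33,30,27,24):
      for t in(.2,.1,.06,.035,.005):
        Rt=Rd(0,np.radians(lean));tip=T(S,np.array([-.06,.075,.075])+nn*t+np.array([.766,0,.643])*-.006)[0];p=tip-.011*Rt.as_matrix()[:,1]
        r=np.sqrt(p[0]**2+p[1]**2-.077**2);S3=np.pi-np.radians(lean)
        q=least_squares(lambda x:np.r_[np.subtract(fk(K,x[0],x[1],S3-x[0]-x[1]),[r,p[2]])],[.2,2]).x
        print(lean,t,q.round(2),"q5",round(S3-q.sum(),3))
E
python3 kin.py
```

```text
[0.004 0.501 0.378 0.3   0.225 0.052] 0.003648566575194967
40 0.2 [-0.04  2.24] q5 0.249
40 0.1 [0.24 2.21] q5 -0.013
40 0.06 [0.35 2.19] q5 -0.092
40 0.035 [0.42 2.16] q5 -0.134
40 0.005 [0.49 2.13] q5 -0.177
36 0.2 [-0.03  2.18] q5 0.365
36 0.1 [0.24 2.16] q5 0.118
36 0.06 [0.34 2.13] q5 0.042
36 0.035 [0.4  2.11] q5 0.001
36 0.005 [0.48 2.08] q5 -0.041
33 0.2 [-0.02  2.14] q5 0.448
33 0.1 [0.24 2.12] q5 0.212
33 0.06 [0.34 2.09] q5 0.138
33 0.035 [0.4  2.07] q5 0.099
33 0.005 [0.47 2.03] q5 0.058
30 0.2 [-0.01  2.09] q5 0.529
30 0.1 [0.24 2.07] q5 0.303
30 0.06 [0.34 2.05] q5 0.232
30 0.035 [0.4  2.02] q5 0.194
30 0.005 [0.47 1.99] q5 0.154
27 0.2 [0.01 2.05] q5 0.607
27 0.1 [0.25 2.03] q5 0.391
27 0.06 [0.35 2.  ] q5 0.322
27 0.035 [0.41 1.98] q5 0.286
27 0.005 [0.47 1.95] q5 0.247
24 0.2 [0.03 2.01] q5 0.682
24 0.1 [0.26 1.98] q5 0.476
24 0.06 [0.36 1.96] q5 0.411
24 0.035 [0.41 1.94] q5 0.375
24 0.005 [0.48 1.9 ] q5 0.338
```

Emit:
apply_moves --pt "0 -0.03 0 0 0 0 1" --pt "0 -0.06 0 0 0 0 1" --pt "0 -0.08 0 0 0 0 1" --pt "0 -0.08 0 0 0 0 1" --pt "0 -0.08 0 0 0 0 1"

```text
time: 9.68
tool_pos: [0.5053, 0.1356, 0.2433]
tool_rot: [-1.619, -0.626, 0.014]
contact_force: [0.4, 0.3, -0.6]
opening: -0.0001
```

```bash
python3 - <<'E'
from h import *
st();bt()
E
```

```text
t 9.68 p [0.5053 0.1356 0.2433] rot [-1.619 -0.626  0.014] F [ 0.4  0.3 -0.6] op -0.0001 q [ 0.21  0.09  2.02 -0.38  0.45 -1.06]
tip t 0.1700 y 0.1040 e 0.0462 Fn -0.69 F [ 0.4  0.3 -0.6] M [0.07 0.41 0.02] time 9.68
```

```bash
cat >> h.py <<'E'
ee=np.array([.766,0,.643])
def tip(t,y=.075,e=-.012,lean=24,base=None):
    Rt=Rd(0,np.radians(lean));P=T(S,np.array([-.06,y,.075])+nn*t+ee*e)[0];return row(P-.011*Rt.as_matrix()[:,1],Rt,base)
E
python3 - <<'E'
from h import *
print(tip(.16))
E
```

```text
[-0.0542, 0.0158, -0.0284, 2.8, -0.4, 11.9]
```

Emit:
apply_moves --pt "-0.0542 0.0158 -0.0284 2.8 -0.4 11.9 1" --pt "-0.0542 0.0158 -0.0284 2.8 -0.4 11.9 1" --pt "-0.0542 0.0158 -0.0284 2.8 -0.4 11.9 1" --pt "-0.0542 0.0158 -0.0284 2.8 -0.4 11.9 1" --pt "-0.0542 0.0158 -0.0284 2.8 -0.4 11.9 1"

```text
time: 10.3
tool_pos: [0.47, 0.1063, 0.2002]
tool_rot: [-1.572, -0.419, 0.017]
contact_force: [-0.5, -0.2, -0.6]
opening: 0.0004
```

```bash
python3 - <<'E'
from h import *
st();bt();print(tip(.05))
E
```

```text
t 10.3 p [0.47   0.1063 0.2002] rot [-1.572 -0.419  0.017] F [-0.5 -0.2 -0.6] op 0.0004 q [ 0.08  0.12  2.03 -0.05  0.58 -1.47]
tip t 0.1599 y 0.0753 e -0.0089 Fn -0.11 F [-0.5 -0.2 -0.6] M [0.04 0.27 0.01] time 10.3
[0.0303, 0.1061, -0.0003, 0.1, 0.0, 0.0]
```

Emit:
apply_moves --pt "0.006 0.021 0 0 0 0 1" --pt "0.012 0.042 0 0 0 0 1" --pt "0.018 0.064 0 0 0 0 1" --pt "0.024 0.085 0 0 0 0 1" --pt "0.03 0.106 0 0 0 0 1"

```text
time: 10.92
tool_pos: [0.541, 0.1076, 0.1151]
tool_rot: [-1.572, -0.42, 0.018]
contact_force: [-0.2, 0.3, 0.0]
opening: 0.0004
```

```bash
sed -i 's/l=W.inv().apply(np.array(o\["tool_pos"\])/l=W.inv().apply(np.array(o["tool_pos"])+.011*R.from_euler("xyz",o["tool_rot"]).as_matrix()[:,1]/; s/d@nn-.011/d@nn/' h.py; python3 - <<'E'
from h import *
st();bt()
b=None
for t in(.045,.04,.035,.03,.025,.02): print(t,tip(t))
E
```

```text
t 10.93 p [0.541  0.1076 0.1151] rot [-1.572 -0.42   0.018] F [-0.2  0.3  0. ] op 0.0004 q [ 0.07  0.37  1.97 -0.06  0.38 -1.47]
tip t 0.0496 y 0.0755 e -0.0123 Fn 0.13 F [-0.2  0.3  0. ] M [0.01 0.27 0.02] time 10.93
0.045 [0.0015, 0.0043, -0.0005, 0.0, 0.1, 0.0]
0.04 [0.0029, 0.0091, -0.0005, 0.0, 0.1, 0.0]
0.035 [0.0043, 0.0139, -0.0005, 0.0, 0.1, 0.0]
0.03 [0.0057, 0.0187, -0.0005, 0.0, 0.1, 0.0]
0.025 [0.007, 0.0236, -0.0005, 0.0, 0.1, 0.0]
0.02 [0.0084, 0.0284, -0.0005, 0.0, 0.1, 0.0]
```

Emit:
apply_moves --pt "0.0006 0.002 0 0 0 0 1" --pt "0.0012 0.004 0 0 0 0 1" --pt "0.0018 0.006 0 0 0 0 1" --pt "0.0024 0.008 0 0 0 0 1" --pt "0.003 0.01 0 0 0 0 1"

```text
time: 11.55
tool_pos: [0.5473, 0.1071, 0.1077]
tool_rot: [-1.572, -0.419, 0.017]
contact_force: [-0.5, 0.1, -0.8]
opening: 0.0003
```

```bash
python3 -c "
from h import *
bt();st()"
```

```text
tip t 0.0399 y 0.0749 e -0.0123 Fn -0.28 F [-0.5  0.1 -0.8] M [0.03 0.26 0.01] time 11.55
t 11.55 p [0.5473 0.1071 0.1077] rot [-1.572 -0.419  0.017] F [-0.5  0.1 -0.8] op 0.0003 q [ 0.07  0.39  1.97 -0.06  0.36 -1.47]
```

Emit:
apply_moves --pt "0.0006 0.002 0 0 0 0 1" --pt "0.0012 0.004 0 0 0 0 1" --pt "0.0018 0.006 0 0 0 0 1" --pt "0.0018 0.006 0 0 0 0 1" --pt "0.0018 0.006 0 0 0 0 1"

```text
time: 12.18
tool_pos: [0.5513, 0.1072, 0.1028]
tool_rot: [-1.572, -0.419, 0.017]
contact_force: [-3.3, -0.1, 4.4]
opening: 0.0004
```

```bash
python3 -c "
from h import *
bt();st()"
```

```text
tip t 0.0336 y 0.0749 e -0.0123 Fn 5.49 F [-3.3 -0.1  4.4] M [0.01 0.33 0.01] time 12.18
t 12.18 p [0.5513 0.1072 0.1028] rot [-1.572 -0.419  0.017] F [-3.3 -0.1  4.4] op 0.0004 q [ 0.07  0.41  1.96 -0.06  0.36 -1.47]
```

Contact with the cap at about tip t≈0.039 (5.5 N now, about 5 mm in). Continue gently to the stop.

Emit:
apply_moves --pt "0.0003 0.001 0 0 0 0 1" --pt "0.0006 0.002 0 0 0 0 1" --pt "0.0009 0.003 0 0 0 0 1" --pt "0.0012 0.004 0 0 0 0 1" --pt "0.0012 0.004 0 0 0 0 1"

```text
time: 12.8
tool_pos: [0.554, 0.1073, 0.0996]
tool_rot: [-1.572, -0.419, 0.017]
contact_force: [-4.0, 0.7, 6.7]
opening: 0.0003
```

```bash
python3 -c "
from h import *
bt()"
```

```text
tip t 0.0294 y 0.0749 e -0.0123 Fn 7.70 F [-4.   0.7  6.7] M [-0.    0.39  0.02] time 12.8
```

Emit:
apply_moves --pt "0.0003 0.001 0 0 0 0 1" --pt "0.0005 0.0015 0 0 0 0 1" --pt "0.0005 0.0018 0 0 0 0 1" --pt "0.0006 0.002 0 0 0 0 1" --pt "0.0006 0.002 0 0 0 0 1"

```text
time: 13.42
tool_pos: [0.5552, 0.1073, 0.0981]
tool_rot: [-1.572, -0.418, 0.017]
contact_force: [-5.0, -0.1, 8.2]
opening: 0.0004
```

```bash
python3 -c "
from h import *
bt()"
```

```text
tip t 0.0274 y 0.0749 e -0.0123 Fn 9.53 F [-5.  -0.1  8.2] M [0.02 0.45 0.01] time 13.43
```

Emit:
apply_moves --pt "0.0001 0.0004 0 0 0 0 1" --pt "0.0003 0.0008 0 0 0 0 1" --pt "0.0004 0.0012 0 0 0 0 1" --pt "0.0004 0.0012 0 0 0 0 1" --pt "0.0004 0.0012 0 0 0 0 1"

```text
time: 14.05
tool_pos: [0.5558, 0.1073, 0.0974]
tool_rot: [-1.572, -0.418, 0.017]
contact_force: [-7.4, -0.3, 10.4]
opening: 0.0003
```

```bash
python3 -c "
from h import *
bt()"
```

```text
tip t 0.0265 y 0.0749 e -0.0123 Fn 12.72 F [-7.4 -0.3 10.4] M [-0.02  0.62  0.02] time 14.05
```

Emit:
apply_moves --pt "0.0001 0.0004 0 0 0 0 1" --pt "0.0003 0.001 0 0 0 0 1" --pt "0.0003 0.001 0 0 0 0 1" --pt "0.0003 0.001 0 0 0 0 1" --pt "0.0003 0.001 0 0 0 0 1"

```text
time: 14.68
tool_pos: [0.5561, 0.1073, 0.0971]
tool_rot: [-1.572, -0.418, 0.017]
contact_force: [-13.3, -0.4, 18.5]
opening: 0.0001
```

```bash
python3 -c "
from h import *
bt()"
```

```text
tip t 0.0261 y 0.0749 e -0.0123 Fn 22.71 F [-13.3  -0.4  18.5] M [-0.08  0.93 -0.1 ] time 14.68
```

Solid stop: 22.7 N with no further travel. Retract along the normal.

Emit:
apply_moves --pt "-0.0017 -0.006 0 0 0 0 1" --pt "-0.0045 -0.016 0 0 0 0 1" --pt "-0.014 -0.05 0 0 0 0 1" --pt "-0.026 -0.09 0 0 0 0 1" --pt "-0.038 -0.13 0 0 0 0 1"

```text
time: 15.3
tool_pos: [0.4683, 0.1058, 0.2001]
tool_rot: [-1.572, -0.418, 0.016]
contact_force: [1.4, 0.3, 0.8]
opening: 0.0004
```

```bash
python3 - <<'E'
from h import *
import cv2
st();bt();cv2.imwrite("pics/w3.png",cv2.convertScaleAbs(cams.read_camera("wrist"),alpha=1.6,beta=20))
# next: above handle, tool down; go via up/front
print(row([.47,.09,.36],Rd(-np.pi/2)))
E
```

```text
t 15.3 p [0.4683 0.1058 0.2001] rot [-1.572 -0.418  0.016] F [1.4 0.3 0.8] op 0.0004 q [ 0.08  0.11  2.03 -0.05  0.58 -1.47]
tip t 0.1615 y 0.0749 e -0.0133 Fn -0.29 F [1.4 0.3 0.8] M [ 0.05  0.23 -0.  ] time 15.3
[0.0665, -0.1417, -0.0163, -18.9, 88.6, 19.0]
```

View pics/w3.png

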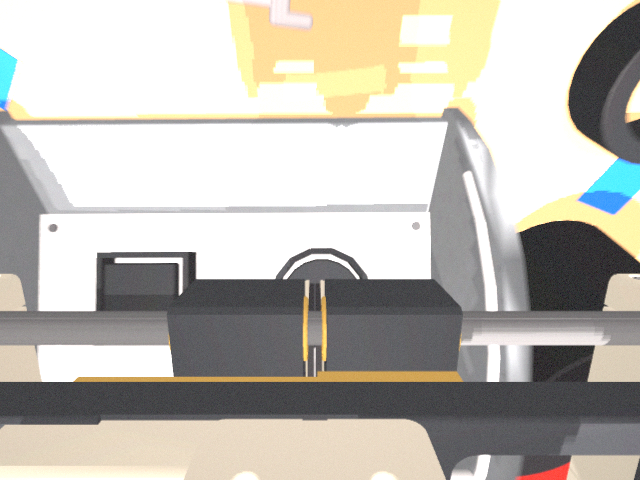

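The cap and both collars are clear, at (320,270) and (147,285). Next I'll go up and turn back to the handle grasp.

Emit:
apply_moves --pt "0.03 -0.06 -0.005 0 0 0 1" --pt "0.05 -0.11 -0.01 0 0 0 1" --pt "0.0665 -0.1417 -0.0163 -18.9 88.6 19 0.22" --pt "0.0665 -0.1417 -0.0163 -18.9 88.6 19 0.22" --pt "0.0665 -0.1417 -0.0163 -18.9 88.6 19 0.22"

```text
time: 15.98
tool_pos: [0.4728, 0.0898, 0.3565]
tool_rot: [-1.49, -0.277, -0.557]
contact_force: [0.8, -0.7, 0.8]
opening: 0.0255
```

```bash
python3 - <<'E'
from h import *
st();print(row([.60,.036,.36],Rd(-np.pi/2)))
E
```

```text
t 15.97 p [0.4728 0.0898 0.3565] rot [-1.49  -0.277 -0.557] F [ 0.8 -0.7  0.8] op 0.0255 q [ 0.09  0.05  1.61 -0.11  1.22 -0.91]
[0.1321, 0.0356, 0.0188, -12.1, 57.4, 12.2]
```

Emit:
apply_moves --pt "0.1321 0.0356 0.0188 -12.1 57.4 12.2 0.22" --pt "0.1321 0.0356 0.0188 -12.1 57.4 12.2 0.22" --pt "0.1321 0.0356 0.0188 -12.1 57.4 12.2 0.22" --pt "0.1321 0.0356 0.0188 -12.1 57.4 12.2 0.22" --pt "0.1321 0.0356 0.0188 -12.1 57.4 12.2 0.22"

```text
time: 16.6
tool_pos: [0.6007, 0.0367, 0.3586]
tool_rot: [-1.552, -0.023, -1.451]
contact_force: [0.1, 0.3, 0.7]
opening: 0.0353
```

```bash
python3 - <<'E'
from h import *
st();print(row([.6674,.0375,.335],Rd(-np.pi/2)),row([.6674,.0375,.268],Rd(-np.pi/2)))
E
```

```text
t 16.6 p [0.6007 0.0367 0.3586] rot [-1.552 -0.023 -1.451] F [0.1 0.3 0.7] op 0.0353 q [-0.06  0.42  1.07 -0.02  1.62 -0.18]
[0.0066, 0.0251, 0.0659, -1.2, 5.9, 1.3] [0.005, 0.092, 0.0646, -1.2, 5.9, 1.3]
```

Emit:
apply_moves --pt "0.004 0.01 0.04 -1.2 5.9 1.3 0.22" --pt "0.0066 0.015 0.0659 -1.2 5.9 1.3 0.22" --pt "0.0066 0.03 0.0659 -1.2 5.9 1.3 0.22" --pt "0.0055 0.065 0.065 -1.2 5.9 1.3 0.22" --pt "0.005 0.092 0.0646 -1.2 5.9 1.3 0.22"

```text
time: 17.23
tool_pos: [0.667, 0.0379, 0.2669]
tool_rot: [-1.571, -0.0, -1.548]
contact_force: [0.8, -0.6, 0.4]
opening: 0.0358
```

Emit:
apply_moves --pt "0 0 0 0 0 0 1" --pt "0 0 0 0 0 0 1" --pt "0 0 0 0 0 0 1" --pt "0 0 0 0 0 0 1" --pt "0 0 0 0 0 0 1" --squeeze 25

```text
time: 17.85
tool_pos: [0.6671, 0.0379, 0.2708]
tool_rot: [-1.567, -0.001, -1.548]
contact_force: [-4.1, -0.3, 5.9]
opening: 0.0109
```

```bash
python3 - <<'E'
from h import *
st();arc(np.linspace(1.217,-.02,21)[1:],1.217)
E
```

```text
t 17.85 p [0.6671 0.0379 0.2708] rot [-1.567e+00 -1.000e-03 -1.548e+00] F [-4.1 -0.3  5.9] op 0.0109 q [-0.06  0.6   1.01 -0.    1.52 -0.08]
r 0.24157242581659552 q 1.2140924139049873
1.155 [-0.0001, -0.0008, -0.0145, -0.2, 0.3, 0.0]
1.093 [-0.0002, -0.0007, -0.029, -0.2, 0.3, 0.0]
1.031 [-0.0003, 0.0003, -0.0435, -0.2, 0.3, 0.0]
0.97 [-0.0004, 0.0022, -0.0579, -0.2, 0.3, 0.0]
0.908 [-0.0004, 0.005, -0.0722, -0.2, 0.3, 0.0]
0.846 [-0.0005, 0.0086, -0.0863, -0.2, 0.3, 0.0]
0.784 [-0.0006, 0.0132, -0.1001, -0.2, 0.3, 0.0]
0.722 [-0.0007, 0.0185, -0.1136, -0.2, 0.3, 0.0]
0.66 [-0.0008, 0.0247, -0.1267, -0.2, 0.3, 0.0]
0.598 [-0.0009, 0.0317, -0.1395, -0.2, 0.3, 0.0]
0.537 [-0.0009, 0.0395, -0.1518, -0.2, 0.3, 0.0]
0.475 [-0.001, 0.048, -0.1635, -0.2, 0.3, 0.0]
0.413 [-0.0011, 0.0572, -0.1748, -0.2, 0.3, 0.0]
0.351 [-0.0012, 0.0671, -0.1854, -0.2, 0.3, 0.0]
0.289 [-0.0012, 0.0777, -0.1954, -0.2, 0.3, 0.0]
0.227 [-0.0013, 0.0888, -0.2048, -0.2, 0.3, 0.0]
0.166 [-0.0014, 0.1005, -0.2134, -0.2, 0.3, 0.0]
0.104 [-0.0014, 0.1127, -0.2213, -0.2, 0.3, 0.0]
0.042 [-0.0015, 0.1254, -0.2284, -0.2, 0.3, 0.0]
-0.02 [-0.0015, 0.1384, -0.2347, -0.2, 0.3, 0.0]
```

Emit:
apply_moves --pt "0 -0.0008 -0.0145 0 0 0 1" --pt "0 -0.0007 -0.029 0 0 0 1" --pt "0 0.0003 -0.0435 0 0 0 1" --pt "0 0.0022 -0.0579 0 0 0 1" --pt "0 0.005 -0.0722 0 0 0 1"

```text
time: 18.48
tool_pos: [0.597, 0.0364, 0.266]
tool_rot: [-1.561, -0.001, -1.548]
contact_force: [5.0, 1.1, 5.3]
opening: 0.0114
```

Emit:
apply_moves --pt "0 0.0036 -0.0141 0 0 0 1" --pt "0 0.0082 -0.0279 0 0 0 1" --pt "0 0.0135 -0.0414 0 0 0 1" --pt "0 0.0197 -0.0545 0 0 0 1" --pt "0 0.0267 -0.0673 0 0 0 1"

```text
time: 19.1
tool_pos: [0.5295, 0.035, 0.2387]
tool_rot: [-1.562, -0.0, -1.548]
contact_force: [3.5, 1.0, 1.8]
opening: 0.0112
```

```bash
python3 - <<'E'
from h import *
st();arc([],1)
E
```

```text
t 19.1 p [0.5295 0.035  0.2387] rot [-1.562 -0.    -1.548] F [3.5 1.  1.8] op 0.0112 q [-0.08  0.35  1.51  0.    1.27 -0.1 ]
r 0.23999494460918636 q 0.6184187910650474
```

Emit:
apply_moves --pt "0 0.0078 -0.0123 0 0 0 1" --pt "0 0.0163 -0.024 0 0 0 1" --pt "0 0.0255 -0.0353 0 0 0 1" --pt "0 0.0354 -0.0459 0 0 0 1" --pt "0 0.046 -0.0559 0 0 0 1"

```text
time: 19.73
tool_pos: [0.4734, 0.0338, 0.1921]
tool_rot: [-1.563, -0.0, -1.548]
contact_force: [3.0, 1.7, 1.6]
opening: 0.0112
```

Emit:
apply_moves --pt "0 0.0111 -0.0094 0 0 0 1" --pt "0 0.0228 -0.018 0 0 0 1" --pt "0 0.035 -0.0259 0 0 0 1" --pt "0 0.0477 -0.033 0 0 0 1" --pt "0 0.0565 -0.0375 0 0 0 1"

```text
time: 20.35
tool_pos: [0.4356, 0.0329, 0.1349]
tool_rot: [-1.566, -0.0, -1.548]
contact_force: [0.7, 2.8, 2.0]
opening: 0.011
```

```bash
python3 - <<'E'
from h import *
st();arc([],1)
E
```

```text
t 20.35 p [0.4356 0.0329 0.1349] rot [-1.566 -0.    -1.548] F [0.7 2.8 2. ] op 0.011 q [-0.1   0.3   1.91  0.    0.93 -0.12]
r 0.23686017391117128 q 0.022664468856898823
```

Emit:
apply_moves --pt "0 0.003 -0.001 0 0 0 1" --pt "0 0.006 -0.0025 0 0 0 1" --pt "0 0.009 -0.004 0 0 0 1" --pt "0 0.009 -0.004 0 0 0 1" --pt "0 0.009 -0.004 0 0 0 1" --squeeze 35

```text
time: 20.98
tool_pos: [0.4341, 0.0325, 0.1299]
tool_rot: [-1.559, -0.001, -1.548]
contact_force: [-4.5, 3.2, 37.7]
opening: 0.0111
```

```bash
python3 - <<'E'
from h import *
st();arc([],1)
E
```

```text
t 20.98 p [0.4341 0.0325 0.1299] rot [-1.559e+00 -1.000e-03 -1.548e+00] F [-4.5  3.2 37.7] op 0.0111 q [-0.1   0.31  1.92  0.    0.9  -0.12]
r 0.23608455038497467 q 0.001146665659005064
```

At the closed stop (38 N, q≈0.00). Relax, open slightly, lift off.

Emit:
apply_moves --pt "0 -0.004 0.002 0 0 0 1" --pt "0 -0.0045 0.002 0 0 0 0.45" --pt "0 -0.0045 0.002 0 0 0 0.45" --pt "0 -0.0045 0.002 0 0 0 0.45" --pt "0 -0.0045 0.002 0 0 0 0.45"

```text
time: 21.6
tool_pos: [0.4324, 0.0325, 0.1298]
tool_rot: [-1.57, -0.0, -1.548]
contact_force: [0.7, 0.4, 0.3]
opening: 0.0252
```

Emit:
apply_moves --pt "0 -0.015 0 0 0 0 0.45" --pt "0 -0.05 0 0 0 0 0.45" --pt "0 -0.11 0 0 0 0 0.45" --pt "0 -0.13 -0.05 0 0 0 0.45" --pt "0 -0.13 -0.05 0 0 0 0.45"

```text
time: 22.22
tool_pos: [0.3809, 0.0316, 0.2615]
tool_rot: [-1.566, -0.001, -1.548]
contact_force: [0.2, -0.6, -1.0]
opening: 0.0253
```

```bash
python3 - <<'E'
from h import *
import cv2
st()
I=cams.read_camera("side");J=cams.read_camera("top");o=robot.observe();W=cams.read_camera("wrist")
P=lambda q:T(S,[np.array(hand(q))+[0,.07,0],np.array(hand(q))-[0,.07,0]])
print(proj("side",P(0)),proj("side",P(.03)),pw(P(0),o),pw(P(.03),o))
for u in pw(P(0),o): cv2.drawMarker(W,tuple(int(k) for k in u.round()),(0,0,255),0,14,1)
for X,n in((I,"side"),(J,"top")):
    for u in proj(n,P(0)): cv2.circle(X,tuple(int(k) for k in u.round()),1,(0,0,255),-1)
a=cv2.resize(I[90:400,200:460],(400,477));b=cv2.resize(W,(400,300))
c=cv2.resize(J[130:330,150:450],(400,177+90))[:177*1+90]
out=np.zeros((567,800,3),np.uint8);out[:477,:400]=a;out[:300,400:]=b;out[300:567,400:]=c
cv2.imwrite("pics/f1.png",cv2.convertScaleAbs(out,alpha=1.4))
E
```

```text
t 22.23 p [0.3809 0.0316 0.2615] rot [-1.566e+00 -1.000e-03 -1.548e+00] F [ 0.2 -0.6 -1. ] op 0.0253 q [-0.12  0.05  1.83 -0.    1.26 -0.14]
[[280.44844066 220.62147786]
 [290.15657936 269.8213026 ]] [[281.43075771 219.57805902]
 [291.20182503 268.92907195]] [[384.91718797 155.816539  ]
 [376.07136192 327.83842039]] [[390.81531452 155.85484097]
 [381.09334266 331.41864523]]
```

View pics/f1.png

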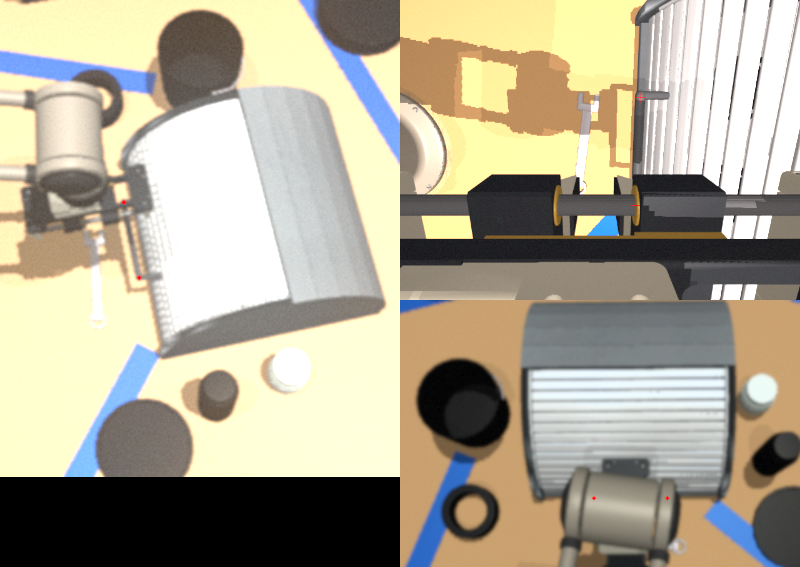

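The shutter is closed, with the bar on the q=0 marks in the side and wrist views. The bystanders stand as before and the gripper is clear (forces ≈0).

```bash
python3 -c "
from cell import robot
print(robot.hand_in())"
```

```text
the job is handed in; nothing more can be done
None
```

I opened the shutter fully, pressed the round start button to its stop and let it spring back, then closed the shutter and let go. The job was handed in at about 22 s of robot time; no verdict was reported.

- **Opening:** the handle stopped moving at q≈1.22 with about 40 N against it, so it was at its end.
- **Button:** I felt the cap on the +y side at about 39 mm by my estimate, a few mm outside the stated 16–36 mm. Contact to stop was about 12 mm. At the stop it read 22.7 N with no further travel, under the 40 N limit. It was released by backing straight off; I did not measure that the cap came all the way back.
- **Stop button:** the square button was never approached.
- **Closing:** the handle stopped at q≈0.00 with 38 N against it. After release, the side and wrist pictures showed the bar on the marks for fully closed, with no force on the gripper and the nearby objects where they stood at the start.

One thing did not go as planned: leaning the tool the full 40° ran joint 5 to its lower limit (0.28), and the tool veered off line without touching anything. I backed out and pressed leaning 24° instead, still moving along the button's axis.

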